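# Change over the gauge kit carrier: swap screw tubes, layer the discs

### The arm

A 7-joint arm with a two-finger parallel gripper is mounted at the origin on the work surface. World frame = base frame: x ahead of the robot, y to its left, z up, the work surface at z = 0. Lengths are in m, angles in rad, forces in N, time in s.
With the tool pointing down it reaches from about 0.425 to 0.925 m from the base axis. Payload 6.8 kg.
Tool frame: the origin (TCP) lies midway between the tips of the shut fingers; the grasp point (between the pads) lies bot.grip_point_offset behind it (bot.grip_point_offset is the distance from the TCP to the grasp point, in m); z points along the fingers, y is the line along which they close (so a half turn about z gives the same grasp; the last joint's range is limited). The gripper opens to 85 mm and grips with 20 to 120 N. Pads are 22 mm wide; open, the fingers measure 114 mm over their backs; the gripper's body (76 mm by 85 mm) begins 54 mm behind the grasp point. The pads swing forward as they close: fully open they stand 13 mm farther back than shut.
Start: joints at [-1.211, 0.477, 0.022, 1.555, -0.011, 1.109, -0.083], TCP at [0.304, 0.602, 0.231] pointing down, gripper open.
Joint ranges: [-2.96, 2.96], [-0.34, 2.1], [-1.41, 1.46], [0.24, 2.44], [-1.37, 4.51], [0.17, 1.92], [-2.96, 2.96]. Speed limits (rad/s): [2.39, 2.39, 3.14, 3.14, 3.14, 3.14, 3.14].

### API

Orientations are given as a unit quaternion [w, x, y, z].
In Python, from station import get_obs, cams, job, bot gives the robot as it stands.
- The arm moves only by the tool arm_command, never from a script. Its argument "rows" is a list that holds one entry, the list of rows, each a list of 5 numbers: the finger opening in mm, from 0 to 85.4, then the shift along the world's x, y, z in units of 60 mm (1.0 is 60 mm), then the turn about the world's z in units of 0.08 rad (1.0 is 0.08 rad). In form: [[[grip, x, y, z, turn], ...]]. A call has exactly 10 rows; each row shifts and turns the commanded pose from where the row before left it; what a row does not reach is not made up. A row lasts 1/8 s, in which the tool goes at most 62.5 mm and 10.7 degrees, less where a joint would pass 70% of its speed; a pose out of reach is approached as far as the arm can. A call with a number of a shift or a turn outside -1 to 1 is refused whole. A call with a gripper value outside its range is refused whole. The fingers move at their own pace and stop on an object; "newtons" is the grip in N (left out, the last holds). Time passes only in rows, so rows that do not move let the fingers close, or fill a call up. It gives the time, the measured TCP pose, the force, the opening and the grip force at its end, in the units of the state.
- get_obs(): the state, without advancing time (a new reading comes with each control period).
- cams.read_camera(name): name is "scene" or "top"; returns the picture (400x640x3 uint8, red, green, blue); there is no depth.
- cams.camera_params(name): a dict with "K" (3x3 intrinsics, pixels), "extrinsics" (4x4, takes a point from camera to world coordinates). Camera axes: x right, y down, z forward; pixel columns grow to the right and rows downward; lengths in m; the calibration is good to about 2 mm. A picture is of the moment at which its call begins. camera_params takes no time and is no camera call.
- job.hand_in(): hands the job in; it is judged then, once.
The state is a dict: "t": time; "q": joint angles; "joint_vel": joint speeds; "joint_torque": joint torques, N m; "eef_pos": TCP position; "tool_rot": TCP orientation; "contact_force": force on the tool from outside, world axes, zero at the start; "torque": the same for the moment, N m; "gripper_width": opening from 0.0 (shut) to 1.0 (fully open); "grasp_force": force on a finger pad.
Only numpy, scipy, OpenCV 4.12 (cv2) and the standard library are available. Lean on these libraries where they do the work, as an engineer would, in place of code of your own. Each camera call takes 0.05 s, during which the arm holds its last target. There are 200 camera calls.

### The job

Make up the kit carrier for the next speedometer: first lift the short screw tube out of the carrier and push it fully down into a free hole of the wooden rack, then take the one tall tube from the rack and seat it fully in the carrier's emptied hole. After that lay the wide disc flat and centred on the carrier's round metal plate, and finally the narrower disc flat and centred on top of it. Keep the tubes upright throughout, and leave the other tubes and everything else on the bench where they are.

Things in the scene. Friction and masses are not known exactly. Their poses are not given: they have to be found in the camera images.
- rack: Wooden tube rack, fixed to the bench (its place and yaw vary): block 56 mm (own x) by 236 mm (own y) by 40 mm high, origin at the centre of its underside, z up. A row of five round holes along own y, 46 mm apart, 27 mm diameter, chamfered mouths, 30 mm deep (hole floor 10 mm above the underside). Three holes hold tubes at the start, two are free.
- rack_hole0 (a point): Centre of the mouth of rack hole 0, on the rack's top face 40 mm above the bench, at own y = -92 mm; hole floor is 30 mm below.
- rack_hole1 (a point): Centre of the mouth of rack hole 1, on the rack's top face 40 mm above the bench, at own y = -46 mm; hole floor is 30 mm below.
- rack_hole2 (a point): Centre of the mouth of rack hole 2, on the rack's top face 40 mm above the bench, at own y = 0 mm; hole floor is 30 mm below.
- rack_hole3 (a point): Centre of the mouth of rack hole 3, on the rack's top face 40 mm above the bench, at own y = 46 mm; hole floor is 30 mm below.
- rack_hole4 (a point): Centre of the mouth of rack hole 4, on the rack's top face 40 mm above the bench, at own y = 92 mm; hole floor is 30 mm below.
- carrier: Kit carrier, fixed to the bench (its place and yaw vary): grey base 120 mm (own x) by 240 mm (own y) by 6 mm thick, with a 56 x 56 x 40 mm high one-hole tube block near its +y end and a round metal plate near its -y end. Origin at the centre of its underside, z up.
- carrier_hole (a point): Centre of the mouth of the carrier's only tube hole, on the block's top 40 mm above the bench, at carrier own (0, 72) mm. Hole 27 mm diameter, chamfered, 30 mm deep (floor 10 mm above the bench). Starts with the short tube in it.
- carrier_plate (a point): Centre of the top face of the carrier's round metal plate: 92 mm diameter, top 12 mm above the bench, at carrier own (0, -55) mm.
- short_tube: The short clear tube that starts in the carrier: cylinder 24 mm diameter, 80 mm long including its white 18 mm screw cap of the same diameter; the screws inside make its lower part look steel-grey. Origin at the centre of its bottom end, z along the tube to the cap. Seated in a hole, its bottom is 10 mm and its top 90 mm above the bench. About 40 g.
- tall_tube: The one tall tube, starting in one of three rack holes: like the short tube, 24 mm diameter, but 115 mm long. Origin at the centre of its bottom end, z along the tube to the cap. Seated, its top is 125 mm above the bench. About 60 g.
- rack_tube_a: Another short tube (24 mm diameter, 80 mm long, origin at its bottom centre) standing in the rack; it stays there.
- rack_tube_b: Another short tube (24 mm diameter, 80 mm long, origin at its bottom centre) standing in the rack; it stays there.
- wide_disc: Wide flat disc (white light diffuser), 66 mm diameter, 8 mm thick, lying flat on the bench nearer the robot than rack and carrier. Origin at the centre of its underside, z up. About 40 g.
- narrow_disc: Narrow flat disc (grey dial face with tick marks), 52 mm diameter, 8 mm thick, lying flat on the bench on the other side of the tin from the wide disc; which side is which varies. Origin at the centre of its underside, z up. About 30 g.
- tin: Round flux tin, 52 mm diameter, 22 mm high, standing between the two discs; bystander. Origin at the centre of its underside.
- cup: Black cup, 80 mm diameter, 85 mm high, beyond the rack; bystander. Origin at the centre of its underside.
- bottle: Small green bottle, 40 mm diameter, 90 mm high, beyond the carrier; bystander. Origin at the centre of its underside.
- screwdriver: Screwdriver, 200 mm long, lying to the robot's left of the rack; bystander. Origin under its middle, x along it.

How it is judged:
On the way, in this order (a step that is already met when the one before it is completed fails the run):
1. the short tube is seated in a free rack hole and let go ((horizontal distance between short_tube and rack_hole0 below 0.006 m or horizontal distance between short_tube and rack_hole1 below 0.006 m or horizontal distance between short_tube and rack_hole2 below 0.006 m or horizontal distance between short_tube and rack_hole3 below 0.006 m or horizontal distance between short_tube and rack_hole4 below 0.006 m) and z of short_tube in the frame of rack below 0.014 m and angle between short_tube's own z axis and vertical below 0.13 rad and contact force between short_tube and the fingers below 0.1 N and linear speed of short_tube below 0.02 m/s), for 0.2 s.
2. the tall tube is seated in the carrier's hole and let go (horizontal distance between tall_tube and carrier_hole below 0.006 m and z of tall_tube in the frame of carrier below 0.014 m and angle between tall_tube's own z axis and vertical below 0.13 rad and contact force between tall_tube and the fingers below 0.1 N and linear speed of tall_tube below 0.02 m/s), for 0.2 s.
3. the wide disc lies flat and centred on the plate and is let go (horizontal distance between wide_disc and carrier_plate below 0.008 m and z of wide_disc in the frame of carrier_plate between -0.003 and 0.003 m and angle between wide_disc's own z axis and vertical below 0.08 rad and contact force between wide_disc and the fingers below 0.1 N and linear speed of wide_disc below 0.02 m/s), for 0.2 s.
4. the narrow disc lies flat and centred on the wide disc and is let go (horizontal distance between narrow_disc and carrier_plate below 0.008 m and z of narrow_disc in the frame of carrier_plate between 0.005 and 0.011 m and angle between narrow_disc's own z axis and vertical below 0.08 rad and contact force between narrow_disc and the fingers below 0.1 N and linear speed of narrow_disc below 0.02 m/s and horizontal distance between narrow_disc and wide_disc below 0.008 m), for 0.2 s.
At the end, for the whole second after the job is handed in: Short tube in any rack hole, tall tube in the carrier hole: within 6 mm of the hole centre, 4 mm of its floor, leaning under 0.13 rad; wide disc on the plate, narrow disc on it: within 8 mm of centre, flat within 0.08 rad, height within 3 mm; all released and at rest (all of step 1 and all of step 2 and all of step 3 and all of step 4); the robot touches nothing.
It fails at once if the short or the tall tube is tipped more than 0.7 rad from upright (angle between any of short_tube, tall_tube's own z axis and vertical above 0.7 rad).
It fails at once if another tube, the tin, the cup, the bottle or the screwdriver is moved by more than 25 mm (distance of any of rack_tube_a, rack_tube_b, tin, cup, bottle, screwdriver from where it was at the start of the episode above 0.025 m).
It also fails if it takes over 72 s, if anything falls off the work surface, if the arm or the gripper's body presses on something with over 40 N, if the wrist force passes 120 N, or if a joint passes its speed limit or range.

## Working session

There is one attempt and no reset: what is moved stays moved. The work goes in short steps, Python scripts to look and compute and a tool call to move; the robot and the scene stay as the last step left them, time stands still between calls to the robot, and variables do not carry over. Pictures are saved under pics/ and viewed, at most 10 in all, crops included, and the job is handed in when it is done.

Besides the shell and the picture viewer there is one more tool, called after "Emit:" as name(argument=value, ...), one argument or row to a line, values as JSON. arm_command: Moves the arm, as the interface text tells. Its arguments: {"type":"object","properties":{"rows":{"type":"array"},"newtons":{"type":"number"}},"required":["rows"]}

```bash
mkdir -p pics; python3 - <<'E'
from station import get_obs,cams,job,bot
import cv2
for n in("top","scene"):
    cv2.imwrite(f"pics/{n}0.png",cams.read_camera(n)[:,:,::-1]); p=cams.camera_params(n);print(p["K"].round(1).tolist(),p["extrinsics"].round(3).tolist())
o=get_obs();print(o["t"],o["eef_pos"],o["tool_rot"],bot.grip_point_offset,o["gripper_width"])
E
```

```text
[[395.5, 0.0, 318.3], [0.0, 395.5, 200.0], [0.0, 0.0, 1.0]] [[-0.002, -0.998, 0.068, 0.561], [-1.0, 0.001, -0.005, 0.075], [0.005, -0.068, -0.998, 1.083], [0.0, 0.0, 0.0, 1.0]]
[[377.2, 0.0, 320.7], [0.0, 377.2, 200.4], [0.0, 0.0, 1.0]] [[-0.458, 0.503, -0.733, 1.223], [0.889, 0.261, -0.376, 0.373], [0.002, -0.824, -0.567, 0.541], [0.0, 0.0, 0.0, 1.0]]
0.1 [0.30415427 0.60199083 0.23041092] [-1.29577322e-04  2.31774338e-01  9.72769221e-01 -8.25762168e-04] 0.0187 0.9962972587970857
```

View pics/top0.png

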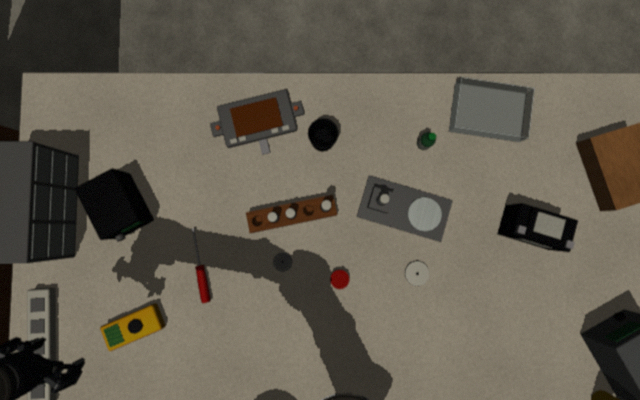

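View pics/scene0.png

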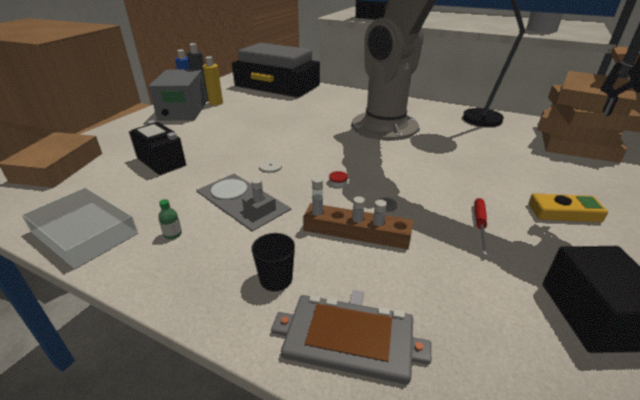

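The overhead view shows the rack at (292,212) with its free holes at about (257,221) and (309,208). The tall tube is at the right end, near (326,204). The carrier is at (404,208), the wide disc at (417,272), the tin at (340,279) and the narrow disc at (283,261). I'll enlarge both areas.

```bash
python3 - <<'E'
import cv2,numpy as np
a=cv2.imread("pics/top0.png")
c=a[165:295,240:460]
c=cv2.convertScaleAbs(cv2.resize(c[:,:],None,fx=3.6,fy=3.6,interpolation=cv2.INTER_CUBIC),alpha=1.5)
for i in range(0,220,20): cv2.putText(c,str(240+i),(int(i*3.6),10),0,.35,(0,255,255));cv2.line(c,(int(i*3.6),12),(int(i*3.6),18),(0,255,255))
for i in range(0,130,20): cv2.putText(c,str(165+i),(0,int(i*3.6)+4),0,.35,(0,255,255))
cv2.imwrite("pics/c1.png",c)
E
```

```text
(no output)
```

View pics/c1.png

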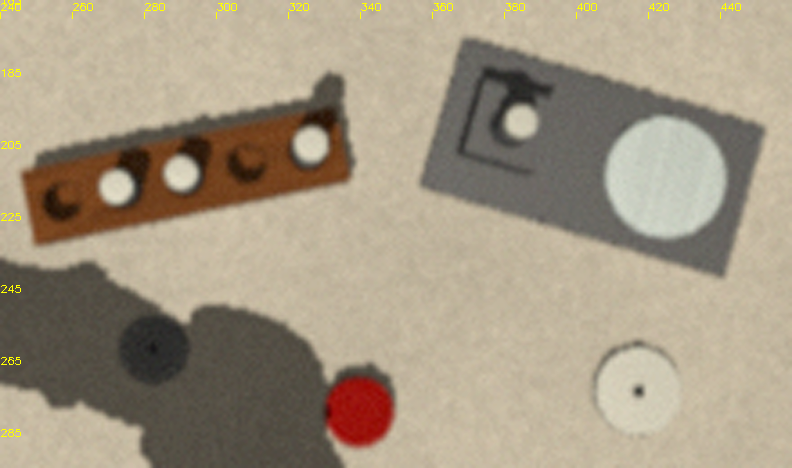

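The crop shows the free holes at crop (63,200) and (247,162), tube caps at (117,187), (182,173) and (311,145, tall), and the carrier tube cap at (521,121). The plate is at (666,177), the wide disc at (638,391), the narrow disc at (154,349) and the tin at (360,411).

```bash
cat > h.py <<'E'
from station import get_obs,cams,job,bot
import cv2,numpy as np
def w(n,u,v,z):
    p=cams.camera_params(n);K=p["K"];E=p["extrinsics"]
    d=E[:3,:3]@np.linalg.solve(K,[u,v,1]);o=E[:3,3];return o+d*(z-o[2])/d[2]
def px(n,P):
    p=cams.camera_params(n);E=p["extrinsics"];c=E[:3,:3].T@(np.array(P)-E[:3,3]);c=p["K"]@c;return c[:2]/c[2]
def st():
    o=get_obs();R=np.array(o["tool_rot"]);ww,x,y,z=R
    yx,yy=2*(x*y-ww*z),1-2*(x*x+z*z)
    print("t",round(o["t"],2),"p",np.round(o["eef_pos"],4),"closeaxis deg",round(np.degrees(np.arctan2(yy,yx)),1),"F",np.round(o["contact_force"],1),"g",round(o["gripper_width"],3),round(o["grasp_force"],1))
E
python3 - <<'E'
from h import *
C=lambda a,b,z:w("top",(a+.5)/3.6-.5+240,(b+.5)/3.6-.5+165,z)[:2]
r=np.array([C(*p,.04) for p in((23,172),(335,106),(352,178),(36,244))])
k=np.array([C(*p,.006) for p in((463,38),(764,127),(723,276),(421,186))])
for n,q in(("rack",r),("carrier",k)):
    print(n,q.mean(0).round(4),"sides",[np.linalg.norm(q[i]-q[i-1]).round(3) for i in range(4)])
    d=(q[0]+q[3]-q[1]-q[2]);e=(q[0]+q[1]-q[2]-q[3]);print(" long dir deg",np.degrees(np.arctan2(d[1],d[0])).round(1),"x dir",np.degrees(np.arctan2(e[1],e[0])).round(1))
    u=d/np.linalg.norm(d)
    for s in((.092,.046,0,-.046,-.092) if n=="rack" else(.072,-.055)):print("   ",s,(q.mean(0)+s*u).round(4))
for n,a in dict(freeL=(63,200,.035),A=(117,187,.09),B=(182,173,.09),freeR=(247,162,.035),tall=(311,145,.125),short=(521,121,.09),plate=(666,177,.012),wide=(638,391,.008),narrow=(154,349,.008),tin=(360,411,.022)).items():print(n,C(*a).round(4))
st()
E
```

```text
rack [0.5975 0.1402] sides [np.float64(0.053), np.float64(0.234), np.float64(0.054), np.float64(0.236)]
 long dir deg 101.8 x dir 11.9
    0.092 [0.5787 0.2303]
    0.046 [0.5881 0.1852]
    0 [0.5975 0.1402]
    -0.046 [0.6069 0.0952]
    -0.092 [0.6163 0.0501]
carrier [ 0.6122 -0.165 ] sides [np.float64(0.117), np.float64(0.238), np.float64(0.117), np.float64(0.237)]
 long dir deg 73.3 x dir -16.5
    0.072 [ 0.6329 -0.0961]
    -0.055 [ 0.5964 -0.2177]
freeL [0.5793 0.2314]
A [0.5874 0.1857]
B [0.5971 0.1405]
freeR [0.6071 0.0963]
tall [0.6145 0.0513]
short [ 0.6331 -0.0965]
plate [ 0.5963 -0.2188]
wide [ 0.4364 -0.1957]
narrow [0.4683 0.1664]
tin [0.4239 0.0132]
t 0.1 p [0.3042 0.602  0.2304] closeaxis deg 63.2 F [ 0.1  0.1 -0.1] g 0.996 0.0
```

Emit:
arm_command(
  rows=[
    [[60,0.42,-0.9,0,-1],[60,0.42,-0.9,0,-1],[60,0.42,-0.9,0,-1],[60,0.42,-0.9,0,-1],[60,0.42,-0.9,0,-1],[60,0.42,-0.9,0,-1],[60,0.42,-0.9,0,-1],[60,0.42,-0.9,0,-1],[60,0.42,-0.9,0,-1],[60,0.42,-0.9,0,-1]],
  ],
  newtons=40,
)

```text
t: 1.35
eef_pos: [0.5567, 0.0608, 0.2312]
tool_rot: [-0.0, 0.593, 0.805, 0.0]
contact_force: [0.5, 1.1, 0.3]
gripper_width: 0.701
grasp_force: 0.0
```

```bash
python3 -c "from h import *;st()"
```

```text
t 1.35 p [0.5567 0.0608 0.2312] closeaxis deg 17.2 F [0.5 1.1 0.3] g 0.701 0.0
```

Emit:
arm_command(
  rows=[
    [[60,0.42,-0.87,-0.3,-0.4],[60,0.42,-0.87,-0.3,-0.4],[60,0.42,-0.87,-0.3,-0.36],[60,0.01,-0.01,0,0],[60,0,0,-0.6,0],[60,0,0,-0.6,0],[60,0,0,-0.5,0],[60,0,0,-0.34,0],[60,0,0,0,0],[60,0,0,0,0]],
  ],
)

```text
t: 2.6
eef_pos: [0.6334, -0.0948, 0.056]
tool_rot: [0.001, 0.629, 0.777, 0.0]
contact_force: [-0.5, -0.9, -0.1]
gripper_width: 0.698
grasp_force: 0.0
```

```bash
python3 - <<'E'
from h import *
st()
a=cams.read_camera("scene")[150:260,190:340,::-1];cv2.imwrite("pics/s1.png",cv2.resize(a,None,fx=5,fy=5,interpolation=cv2.INTER_CUBIC))
E
```

```text
t 2.6 p [ 0.6334 -0.0948  0.056 ] closeaxis deg 12.0 F [-0.5 -0.9 -0.1] g 0.698 0.0
```

View pics/s1.png

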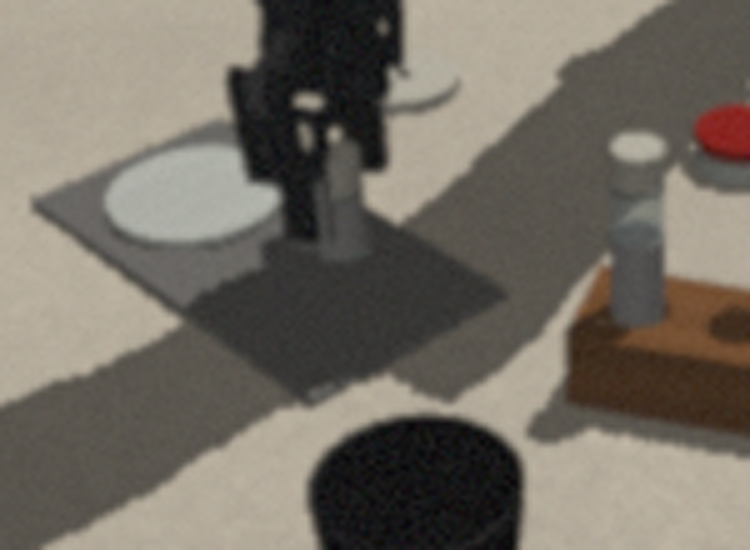

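The fingers straddle the tube (pads either side of crop (345,195)), so I'll close and lift.

Emit:
arm_command(
  rows=[
    [[60,0,-0.03,0,0],[15,0,0,0,0],[15,0,0,0,0],[15,0,0,0,0],[15,0,0,0,0],[15,0,0,0.3,0],[15,0,0,0.5,0],[15,0,0,0.6,0],[15,0,0,0.6,0],[15,0,0,0.6,0]],
  ],
)

```text
t: 3.9
eef_pos: [0.6323, -0.0965, 0.213]
tool_rot: [0.0, 0.629, 0.777, 0.0]
contact_force: [0.0, 0.2, -0.5]
gripper_width: 0.268
grasp_force: 39.5
```

```bash
python3 - <<'E'
from h import *
st()
a=cams.read_camera("scene")[100:240,190:340,::-1];cv2.imwrite("pics/s2.png",cv2.resize(a,None,fx=4,fy=4,interpolation=cv2.INTER_CUBIC))
E
```

```text
t 3.9 p [ 0.6323 -0.0965  0.213 ] closeaxis deg 12.0 F [ 0.   0.2 -0.5] g 0.268 39.5
```

View pics/s2.png

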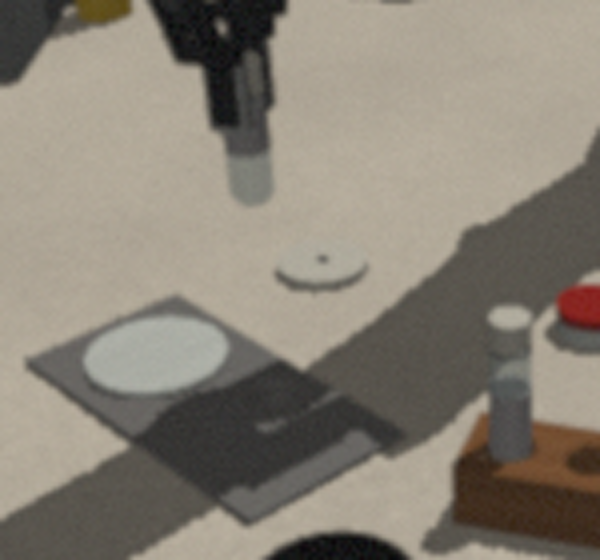

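Emit:
arm_command(
  rows=[
    [[15,-0.12,0.75,0,0],[15,-0.13,0.8,0,0],[15,-0.13,0.8,0,0],[15,-0.13,0.8,0,0],[15,-0.13,0.8,0,0],[15,-0.13,0.8,0,0],[15,-0.12,0.7,0,0],[15,0,0,0,0],[15,0,0,-0.5,0],[15,0,0,-0.5,0]],
  ],
)

```text
t: 5.2
eef_pos: [0.5797, 0.2294, 0.1512]
tool_rot: [0.001, 0.629, 0.777, 0.0]
contact_force: [1.1, 0.2, 0.2]
gripper_width: 0.271
grasp_force: 39.5
```

```bash
python3 - <<'E'
from h import *
st();o=get_obs()
p=np.array(o["eef_pos"]);print(px("scene",[p[0],p[1],p[2]-.046]),px("scene",[.579,.2306,.04]))
a=cams.read_camera("scene")[140:260,300:450,::-1];cv2.imwrite("pics/s3.png",cv2.resize(a,None,fx=5,fy=5,interpolation=cv2.INTER_CUBIC))
E
```

```text
t 5.2 p [0.5797 0.2294 0.1512] closeaxis deg 12.0 F [1.1 0.2 0.2] g 0.271 39.5
[401.74601346 199.47203983] [398.64260601 224.53155417]
```

View pics/s3.png

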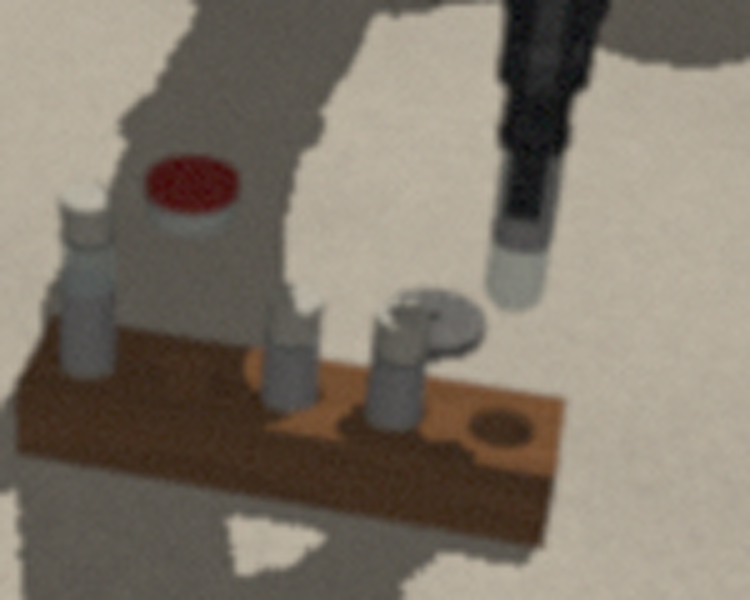

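The tube's bottom is at crop (515,297) and the hole at (502,428). Both match their projections with the same small offset, so I'll insert.

Emit:
arm_command(
  rows=[
    [[15,-0.01,0.02,-0.4,0],[15,0,0,-0.4,0],[15,0,0,-0.2,0],[15,0,0,0,0],[15,0,0,-0.1,0],[15,0,0,-0.1,0],[15,0,0,-0.1,0],[15,0,0,-0.1,0],[15,0,0,0,0],[15,0,0,0,0]],
  ],
)

```text
t: 6.5
eef_pos: [0.5787, 0.2317, 0.0669]
tool_rot: [0.0, 0.629, 0.777, 0.0]
contact_force: [0.7, 0.4, -0.9]
gripper_width: 0.267
grasp_force: 39.5
```

Emit:
arm_command(
  rows=[
    [[15,0,0,-0.08,0],[15,0,0,-0.08,0],[15,0,0,-0.04,0],[15,0,0,0,0],[40,0,0,0,0],[40,0,0,0,0],[40,0,0,0.4,0],[40,0,0,0.6,0],[40,0,0,0.6,0],[40,0,0,0.6,0]],
  ],
)

```text
t: 7.75
eef_pos: [0.5785, 0.2316, 0.1879]
tool_rot: [0.0, 0.629, 0.777, -0.0]
contact_force: [0.2, -0.6, 0.3]
gripper_width: 0.472
grasp_force: 0.0
```

```bash
python3 - <<'E'
from h import *
st()
a=cams.read_camera("scene")[100:260,300:450,::-1];cv2.imwrite("pics/s4.png",cv2.resize(a,None,fx=3.7,fy=3.7,interpolation=cv2.INTER_CUBIC))
E
```

```text
t 7.75 p [0.5785 0.2316 0.1879] closeaxis deg 12.0 F [ 0.2 -0.6  0.3] g 0.472 0.0
```

View pics/s4.png

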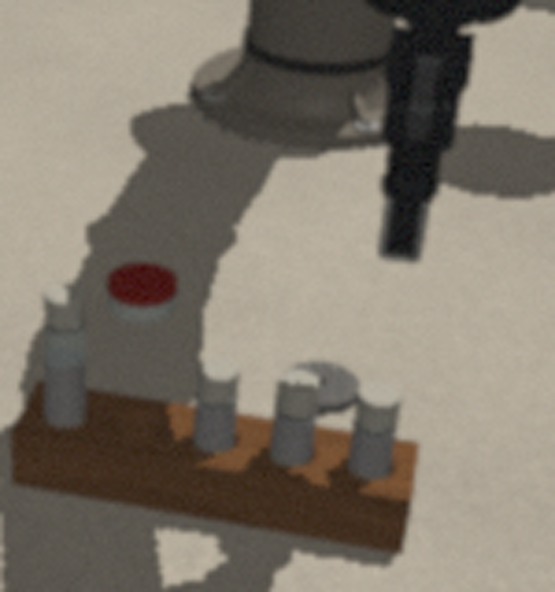

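The short tube is seated at crop (375,430), level with its neighbours. Next is the tall tube.

Emit:
arm_command(
  rows=[
    [[60,0.15,-0.75,0,0],[60,0.16,-0.75,0,0],[60,0.16,-0.75,0,0],[60,0.15,-0.76,0,0],[60,0,0,0,0],[60,0,0,-0.5,0],[60,0,0,-0.6,0],[60,0,0,-0.5,0],[60,0,0,0,0],[60,0,0,0,0]],
  ],
)

```text
t: 9.05
eef_pos: [0.6165, 0.0516, 0.0919]
tool_rot: [0.0, 0.629, 0.778, 0.001]
contact_force: [0.3, -0.9, 0.4]
gripper_width: 0.702
grasp_force: 0.0
```

Emit:
arm_command(
  rows=[
    [[15,0,0,0,0],[15,0,0,0,0],[15,0,0,0,0],[15,0,0,0,0],[15,0,0,0.3,0],[15,0,0,0.4,0],[15,0,0,0.4,0],[15,0,0,0.4,0],[15,0,0,0,0],[15,0,0,0,0]],
  ],
)

```text
t: 10.3
eef_pos: [0.6153, 0.0512, 0.1806]
tool_rot: [-0.0, 0.629, 0.777, -0.0]
contact_force: [0.2, 0.0, -1.4]
gripper_width: 0.269
grasp_force: 39.5
```

Emit:
arm_command(
  rows=[
    [[15,0.06,-0.45,0,0],[15,0.06,-0.5,0,0],[15,0.06,-0.5,0,0],[15,0.06,-0.5,0,0],[15,0.05,-0.51,0,0],[15,0,0,0,0],[15,0,0,-0.3,0],[15,0,0,-0.3,0],[15,0,0,0,0],[15,0,0,0,0]],
  ],
)

```text
t: 11.55
eef_pos: [0.6332, -0.096, 0.1447]
tool_rot: [-0.0, 0.629, 0.778, -0.0]
contact_force: [-0.4, 0.3, -1.1]
gripper_width: 0.27
grasp_force: 39.5
```

```bash
python3 - <<'E'
from h import *
st();o=get_obs()
p=np.array(o["eef_pos"]);print((px("scene",[p[0],p[1],p[2]-.082])-[190,130])*4,(px("scene",[.6325,-.0964,.04])-[190,130])*4)
a=cams.read_camera("scene")[130:260,190:340,::-1];cv2.imwrite("pics/s5.png",cv2.convertScaleAbs(cv2.resize(a,None,fx=4,fy=4,interpolation=cv2.INTER_CUBIC),alpha=1.6))
E
```

```text
t 11.55 p [ 0.6332 -0.096   0.1447] closeaxis deg 12.1 F [-0.4  0.3 -1.1] g 0.27 39.5
[268.99841779 239.13507384] [272.7856974  270.55672129]
```

View pics/s5.png

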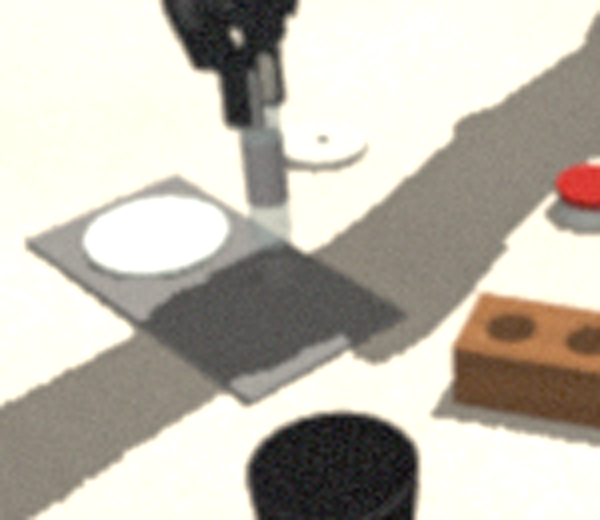

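The tube's bottom is at crop (269,237), as projected, so I'll lower it.

Emit:
arm_command(
  rows=[
    [[15,-0.01,0,-0.2,0],[15,0,0,-0.1,0],[15,0,0,-0.1,0],[15,0,0,-0.1,0],[15,0,0,-0.1,0],[15,0,0,-0.1,0],[15,0,0,-0.1,0],[15,0,0,0,0],[15,0,0,0,0],[15,0,0,0,0]],
  ],
)

```text
t: 12.85
eef_pos: [0.6326, -0.0965, 0.0971]
tool_rot: [0.0, 0.629, 0.777, 0.0]
contact_force: [0.1, -0.0, -1.3]
gripper_width: 0.267
grasp_force: 39.5
```

Emit:
arm_command(
  rows=[
    [[15,0,0,-0.06,0],[15,0,0,-0.04,0],[15,0,0,0,0],[50,0,0,0,0],[50,0,0,0,0],[50,0,0,0,0],[50,0,0,0.4,0],[50,0,0,0.5,0],[50,0,0,0.5,0],[85,0,0,0.2,0]],
  ],
)

```text
t: 14.1
eef_pos: [0.6334, -0.0967, 0.1885]
tool_rot: [0.001, 0.629, 0.777, 0.001]
contact_force: [0.5, 0.2, 0.0]
gripper_width: 0.781
grasp_force: 0.0
```

```bash
python3 - <<'E'
from h import *
st()
print([((px("scene",[.6325,-.0964,z])-[190,130])*4).round(0) for z in(.04,.125)])
a=cams.read_camera("scene")[130:260,190:340,::-1];cv2.imwrite("pics/s6.png",cv2.convertScaleAbs(cv2.resize(a,None,fx=4,fy=4,interpolation=cv2.INTER_CUBIC),alpha=1.6))
E
```

```text
t 14.1 p [ 0.6334 -0.0967  0.1885] closeaxis deg 12.0 F [0.5 0.2 0. ] g 0.781 0.0
[array([273., 271.]), array([259., 145.])]
```

View pics/s6.png

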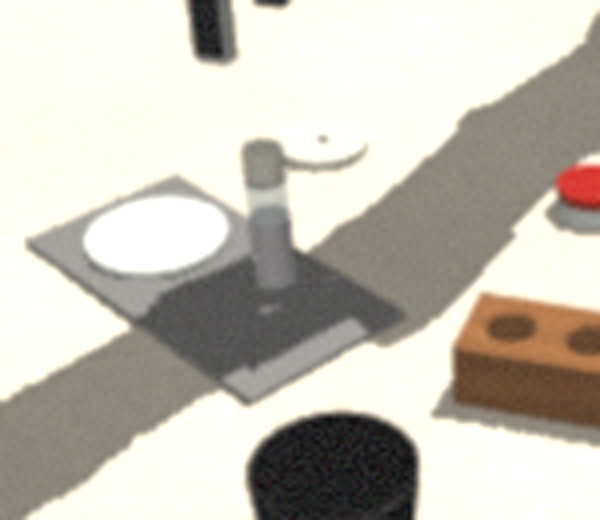

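The tall tube is seated, with its top at crop (262,147) against a predicted (259,145). Next is the wide disc.

Emit:
arm_command(
  rows=[
    [[85,-0.82,-0.41,0,0],[85,-0.82,-0.41,0,0],[85,-0.82,-0.41,0,0],[85,-0.82,-0.42,0,0],[85,0,0,-0.7,0],[85,0,0,-0.8,0],[85,0,0,-0.7,0],[85,0,0,-0.4,0],[85,0,0,0,0],[85,0,0,0,0]],
  ],
)

```text
t: 15.4
eef_pos: [0.4359, -0.1957, 0.0313]
tool_rot: [0.0, 0.629, 0.777, -0.0]
contact_force: [-0.3, 0.2, 0.8]
gripper_width: 0.996
grasp_force: 0.0
```

Emit:
arm_command(
  rows=[
    [[85,0.01,0,-0.2,0],[85,0,0,-0.2,0],[85,0,0,-0.1,0],[85,0,0,-0.09,0],[85,0,0,0,0],[60,0,0,0,0],[60,0,0,0,0],[60,0,0,0,0],[60,0,0,0,0],[60,0,0,0,0]],
  ],
)

```text
t: 16.65
eef_pos: [0.4366, -0.1956, -0.0037]
tool_rot: [0.0, 0.629, 0.777, 0.0]
contact_force: [-1.5, 0.6, 8.5]
gripper_width: 0.746
grasp_force: 41.7
```

Emit:
arm_command(
  rows=[
    [[60,0,0,0.2,0],[60,0,0,0.4,0],[60,0,0,0.4,0],[60,0.5,-0.07,0,0],[60,0.55,-0.08,0,0],[60,0.55,-0.08,0,0],[60,0.55,-0.08,0,0],[60,0.5,-0.07,0,0],[60,0,0,0,0],[60,0,0,0,0]],
  ],
)

```text
t: 17.9
eef_pos: [0.5944, -0.2183, 0.0557]
tool_rot: [-0.0, 0.629, 0.777, -0.0]
contact_force: [0.1, 0.2, 0.1]
gripper_width: 0.744
grasp_force: 44.2
```

```bash
python3 - <<'E'
from h import *
st()
for n,x0,y0 in(("scene",190,130),):
  a=cams.read_camera("scene")[130:230,190:290,::-1]
  b=cams.read_camera("top")[160:260,380:480,::-1]
c=cv2.resize(np.hstack([a,b]),None,fx=4,fy=4,interpolation=cv2.INTER_CUBIC);cv2.imwrite("pics/s7.png",c)
E
```

```text
t 17.9 p [ 0.5944 -0.2183  0.0557] closeaxis deg 12.0 F [0.1 0.2 0.1] g 0.744 44.2
```

View pics/s7.png

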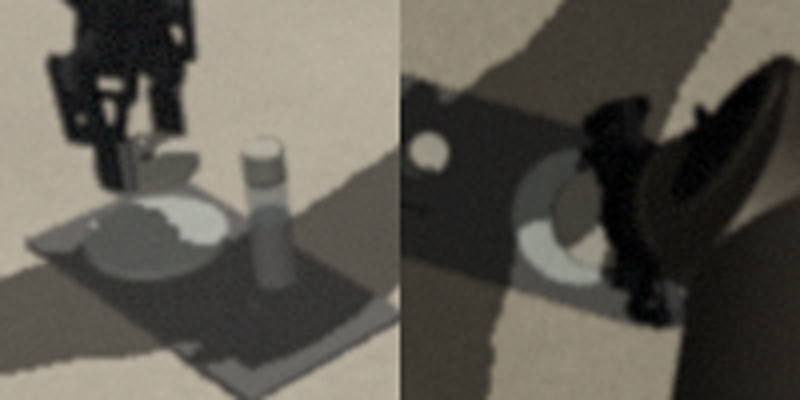

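The wide disc is held above the plate (left crop (160,165)). I'll lower it.

Emit:
arm_command(
  rows=[
    [[60,0.03,0,-0.3,0],[60,0,0,-0.2,0],[60,0,0,-0.1,0],[60,0,0,-0.06,0],[60,0,0,-0.05,0],[60,0,0,-0.03,0],[60,0,0,-0.03,0],[60,0,0,0,0],[60,0,0,0,0],[60,0,0,0,0]],
  ],
)

```text
t: 19.25
eef_pos: [0.5972, -0.2183, 0.0094]
tool_rot: [0.0, 0.629, 0.777, 0.0]
contact_force: [0.5, -0.5, -1.0]
gripper_width: 0.739
grasp_force: 44.2
```

Emit:
arm_command(
  rows=[
    [[60,0,0,-0.02,0],[60,0,0,0,0],[60,0,0,0,0],[85,0,0,0,0],[85,0,0,0,0],[85,0,0,0,0],[85,0,0,0.3,0],[85,0,0,0.6,0],[85,0,0,0.8,0],[85,0,0,0.9,0]],
  ],
)

```text
t: 20.5
eef_pos: [0.5968, -0.2183, 0.1664]
tool_rot: [-0.0, 0.629, 0.777, -0.0]
contact_force: [0.3, -0.6, 0.1]
gripper_width: 0.995
grasp_force: 0.0
```

Emit:
arm_command(
  rows=[
    [[85,-0.3,0.91,0,0],[85,-0.3,0.92,0,0],[85,-0.3,0.92,0,0],[85,-0.31,0.92,0,0],[85,-0.31,0.92,0,0],[85,-0.31,0.91,0,0],[85,-0.31,0.91,0,0],[85,0,0,-0.5,0],[85,0,0,-0.6,0],[85,0,0,-0.4,0]],
  ],
)

```text
t: 21.75
eef_pos: [0.4687, 0.1664, 0.0739]
tool_rot: [0.0, 0.629, 0.778, 0.0]
contact_force: [0.1, -0.6, 0.2]
gripper_width: 0.993
grasp_force: 0.0
```

```bash
python3 - <<'E'
from h import *
st()
a=cams.read_camera("top")
cv2.imwrite("pics/t9.png",a[:,:,::-1])
# plate + disc blobs by template of brightness
u,v=px("top",[.5964,-.2182,.02]);print("plate px",u,v)
g=cv2.cvtColor(a,cv2.COLOR_RGB2GRAY)
x0,y0=int(u)-22,int(v)-22
c=cv2.resize(g[y0:y0+45,x0:x0+45],None,fx=6,fy=6,interpolation=cv2.INTER_CUBIC)
for r in range(0,45,2):print(" ".join("%3d"%k for k in g[y0+r,x0:x0+45:2]))
E
```

```text
t 21.75 p [0.4687 0.1664 0.0739] closeaxis deg 12.1 F [ 0.1 -0.6  0.2] g 0.993 0.0
plate px 425.23425482754857 213.68099923471337
 68  68  70  69  68  67  70  68  65  78  94 103 126 127 131 128 131 131 130 130 130 128 132
 68  67  68  69  70  67  67  68  69  69  69  62  76  71  96 116 127 124 134 133 130 128 133
 73  68  68  69  67  69  70  67  68  69  69  64  68  66  66  72  67  95 116 124 128 130 129
 69  70  68  70  70  70  66  68  74  97 110 100  93  73  67  67  69  67  72  71  78 105 123
 71  71  69  69  70  63  76 114 131 135 131 134 129 129 116  85  64  66  65  66  69  65  74
 71  71  71  68  65  85 132 137 125 101  90  98 101 119 133 126  96  69  67  68  67  67  68
 69  72  71  72  89 134 138 106  95 127 132 131 130 130 120 120 130 106  69  68  70  67  68
 69  70  69  75 129 140 125 110 133 134 134 134 135 131 132 127 122 132  91  67  68  68  68
 72  71  70 104 139 131 109 132 134 133 135 134 135 132 131 130 125 135 126  70  70  67  67
 72  71  70 130 142 102 123 138 133 136 134 132 133 134 130 133 133 136 134  83  66  67  68
 71  72  82 132 143  92 134 134 134 131 137 125 12
[... 445 characters left out ...]
 135 136 134 135 134 136 138 136 139 124  72  67  74 111
 71  71  71  71 123 143 142 120 127 134 136 134 136 134 133 130 138 136  91  68  69  81 126
 71  72  72  71  78 128 142 138 138 123 128 134 132 136 122 141 138 110  68  66  69  83 128
 70  73  69  72  72  83 119 140 142 141 142 137 138 136 141 134 106  72  67  70  69 100 131
 74  69  72  72  72  70  77 104 127 137 140 140 139 130 120  90  70  70  69  69  73 124 132
103  96  76  73  70  70  70  70  78  81  87  98  94  76  70  69  70  68  69  66  83 124 128
126 125 127 107  95  86  74  68  68  71  70  73  68  69  72  69  70  68  69  69  92 129 129
127 125 124 125 131 126 126 103  90  78  72  68  69  69  70  68  70  66  66  73 114 126 128
```

```bash
python3 - <<'E'
from h import *
print(w("top",424.6,214,.012),w("top",425.5,213.2,.02))
a=cv2.imread("pics/t9.png",0)
u,v=px("top",[.4683,.1664,.008]);print(u,v)
E
```

```text
[ 0.59580175 -0.21866993  0.012     ] [ 0.59769329 -0.21894211  0.02      ]
282.40248018749355 261.59340682237456
```

Emit:
arm_command(
  rows=[
    [[75,0,0,-0.5,0],[75,0,0,-0.4,0],[75,0,0,-0.2,0],[75,0,0,-0.14,0],[75,0,0,0,0],[45,0,0,0,0],[45,0,0,0,0],[45,0,0,0,0],[45,0,0,0,0],[45,0,0,0,0]],
  ],
)

```text
t: 23.05
eef_pos: [0.4692, 0.1665, 0.0008]
tool_rot: [0.0, 0.629, 0.777, 0.001]
contact_force: [-0.7, -0.7, 8.7]
gripper_width: 0.581
grasp_force: 39.8
```

Emit:
arm_command(
  rows=[
    [[45,0,0,0.2,0],[45,0,0,0.5,0],[45,0,0,0.6,0],[45,0.1,-0.8,0,0],[45,0.1,-0.92,0,0],[45,0.1,-0.92,0,0],[45,0.1,-0.92,0,0],[45,0.1,-0.92,0,0],[45,0.1,-0.92,0,0],[45,0.1,-0.92,0,0]],
  ],
)

```text
t: 24.3
eef_pos: [0.511, -0.2147, 0.0787]
tool_rot: [0.0, 0.629, 0.777, 0.0]
contact_force: [0.8, 0.9, -0.2]
gripper_width: 0.572
grasp_force: 41.5
```

Emit:
arm_command(
  rows=[
    [[45,0.4,-0.05,0,0],[45,0.5,0,0,0],[45,0.4,0,0,0],[45,0.13,0,0,0],[45,0,0,0,0],[45,0,0,-0.3,0],[45,0,0,-0.2,0],[45,0,0,-0.1,0],[45,0,0,0,0],[45,0,0,0,0]],
  ],
)

```text
t: 25.55
eef_pos: [0.5967, -0.2161, 0.0419]
tool_rot: [0.0, 0.629, 0.777, 0.0]
contact_force: [-0.0, 0.9, 0.9]
gripper_width: 0.581
grasp_force: 41.5
```

Emit:
arm_command(
  rows=[
    [[45,0,-0.04,-0.1,0],[45,0,0,-0.1,0],[45,0,0,-0.06,0],[45,0,0,-0.04,0],[45,0,0,-0.03,0],[45,0,0,0,0],[45,0,0,0,0],[45,0,0,0,0],[45,0,0,0,0],[45,0,0,0,0]],
  ],
)

```text
t: 26.8
eef_pos: [0.5966, -0.2183, 0.0219]
tool_rot: [0.0, 0.629, 0.777, 0.0]
contact_force: [0.9, -0.1, -1.0]
gripper_width: 0.577
grasp_force: 41.5
```

Emit:
arm_command(
  rows=[
    [[45,0,0,-0.02,0],[45,0,0,0,0],[45,0,0,0,0],[70,0,0,0,0],[70,0,0,0,0],[70,0,0,0,0],[70,0,0,0.3,0],[70,0,0,0.6,0],[70,0,0,0.8,0],[70,0,0,0.9,0]],
  ],
)

```text
t: 28.05
eef_pos: [0.5962, -0.2183, 0.179]
tool_rot: [-0.0, 0.629, 0.777, -0.0]
contact_force: [1.2, -0.2, 0.3]
gripper_width: 0.821
grasp_force: 0.0
```

Emit:
arm_command(
  rows=[
    [[70,-0.8,0,0.2,0],[70,-0.8,0,0.2,0],[70,-0.6,0.7,0,0],[70,0,0.9,0,0],[70,0,0.9,0,0],[70,0,0.9,0,0],[70,0,0.9,0,0],[70,0,0,0,0],[70,0,0,0,0],[70,0,0,0,0]],
  ],
)

```text
t: 29.3
eef_pos: [0.4646, 0.038, 0.2011]
tool_rot: [0.0, 0.63, 0.776, 0.0]
contact_force: [0.4, 0.6, 0.3]
gripper_width: 0.821
grasp_force: 0.0
```

```bash
python3 - <<'E'
from h import *
st()
a=cams.read_camera("top");g=cv2.cvtColor(a,cv2.COLOR_RGB2GRAY)
x0,y0=403,191
for r in range(0,45,2):print(" ".join("%3d"%k for k in g[y0+r,x0:x0+45:2]))
print(px("top",[.5964,-.2182,.028]))
f=lambda p,z:px("top",[*p,z]).round(1)
for nm,p,z in(("short",(.5786,.2316),.09),("tall",(.6325,-.0964),.125)):
    u,v=f(p,z);print(nm,u,v);q=g[int(v)-6:int(v)+7,int(u)-6:int(u)+7];print(q)
E
```

```text
t 29.3 p [0.4646 0.038  0.2011] closeaxis deg 11.9 F [0.4 0.6 0.3] g 0.821 0.0
 66  65  68  69  68  63  66  66  63  74  93 101 124 123 130 125 127 128 127 128 129 126 132
 69  68  67  67  67  65  68  68  64  64  65  67  73  68  95 116 121 123 130 131 127 125 129
 67  67  69  70  67  69  70  67  68  68  64  61  66  69  65  70  65  95 115 123 125 125 126
 67  66  65  66  69  69  69  69  71  98 105 100  90  75  69  63  69  65  69  69  75 101 123
 68  66  66  67  70  61  77 111 126 131 128 131 126 126 112  84  63  66  65  65  66  63  74
 69  68  69  70  63  81 128 137 122  99  87  99 100 115 130 128  96  69  66  66  66  66  67
 70  68  69  70  87 131 136 105  96 123 118 102 117 119 119 117 130 105  66  67  67  66  67
 68  68  69  74 130 136 123 111 117  72  70  63  69  78 111 126 120 128  90  66  63  67  65
 71  69  67 103 137 131 107 112  69  72  68  71  67  66  69 107 123 131 122  68  65  66  66
 70  68  69 125 135 101 119  75  68  75  65  67  66  68  70  85 125 132 133  83  68  64  68
 70  70  77 131 139  91 118  66  75  66  67  65  65  68  68  73 106 134 133  96  66  67  65
 69  67  
[... 1889 characters left out ...]
29  30  30  28  30  30  35  44  44  48]
 [ 25  29  24  31  30  43  48  46  50  55  59  58  58]
 [ 28  30  28  43  60  79  96  95  92  82  72  68  68]
 [ 27  29  39  68 103 118 129 131 121 112  96  75  69]
 [ 31  35  61 102 128 130 131 131 129 129 114  93  73]
 [ 41  46  77 123 133 134 134 132 134 133 127 108  76]
 [ 43  51  84 129 135 135 133 132 134 134 131 119  81]
 [ 42  52  88 126 139 134 136 133 134 134 133 120  83]
 [ 41  51  87 125 134 134 137 135 134 135 131 112  79]
 [ 52  54  78 111 121 136 137 136 137 134 126  99  73]
 [ 58  60  73  86 103 127 135 132 136 128 114  81  71]
 [ 56  68  71  70  84 106 110 113 110 106  91  72  69]
 [ 48  60  64  69  65  73  77  81  82  77  71  68  68]]
```

The discs are concentric and both tubes are where they should be, so I'm handing in.

```bash
python3 -c "from station import job;print(job.hand_in())"
```

```text
the job is handed in; nothing more can be done
None
```

I handed the job in at about 29 s of the 72 s allowed: the short tube is in the rack, the tall tube is in the carrier, and the wide and narrow discs are stacked on the plate within about 2–3 mm of centre by the top camera; the hand-in returned no verdict.

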